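# Press the capsule home and draw its locking bolt with the hooked rod

### The arm

A 6-joint arm with a two-finger parallel gripper is mounted at the origin on a cart in front of the work surface, level with it; the furniture and walls round the work are solid. World frame = base frame: x ahead of the robot, y to its left, z up, the work surface at z = 0. Lengths are in m, angles in rad, forces in N, time in s.
With the tool pointing down it reaches from about 0.4 to 0.825 m from the base axis. Payload 7 kg.
Tool frame: the origin (TCP) lies between the finger pads; the fingertips stand 19 mm ahead of it and the grasp point (between the pads) is the TCP (arm.finger_overhang is the distance from the TCP to the fingertips, in m); z points along the fingers, y is the line along which they close (so a half turn about z gives the same grasp; the last joint's range is limited). The gripper opens to 88 mm and grips with 3 to 60 N. Pads are 19 mm wide; open, the fingers measure 130 mm over their backs; the gripper's body (78 mm by 193 mm) begins 47 mm behind the grasp point.
Start: joints at [1.521, 0.359, 0.012, 0, -1.224, -0.288], TCP at [0.224, 0.637, 0.246] pointing down, gripper open.
Joint ranges: [-3.07, 3.07], [-1.43, 2.12], [-1.02, 1.25], [-3.03, 1.67], [-3.05, -0], [-3.03, 3.03]. Speed limits (rad/s): [2.39, 2.39, 3.01, 3.14, 3.14, 3.14].

### API

Orientations are given as a unit quaternion [x, y, z, w].
In Python, from workcell import arm gives the robot as it stands.
- The arm moves only by the tool play_rows, never from a script. Its argument "targets" is text: rows parted by semicolons, each of 4 numbers parted by spaces: the shift along the tool's x, y, z as a fraction of full scale, then the turn about the tool's z as a fraction of full scale. In form: x y z twist; .... A call has 1 to 8 rows; each row shifts and turns the commanded pose from where the row before left it, along the tool's axes as they then stand; what a row does not reach is not made up. Full scale, the value 1, is 200 mm for a shift and pi rad for a turn. A row lasts 1/12 s, in which the tool goes at most 41.7 mm and 7.16 degrees, less where a joint would pass 70% of its speed; a pose out of reach is approached as far as the arm can. A call with a number of a shift or a turn outside -1 to 1 is refused whole. A call with a gripper value outside its range is refused whole. "jaw" is the opening, from 0 (shut) to 1 (fully open), set as the call begins (left out, the last holds). The fingers move at their own pace and stop on an object; "grip_force" is the grip in N (left out, the last holds). Time passes only in rows, so rows that do not move let the fingers close. It gives the time, the measured TCP pose, the force, the opening and the grip force at its end, in the units of the state.
- arm.observe(): the state, without advancing time (a new reading comes with each control period).
- arm.grab_frame(name): name is "side" or "top" or "wrist"; returns a dict with "image" (420x560x3 uint8, blue, green, red), "range_z" (420x560 float32, m along the optical axis (not along the pixel's ray), 0 where there is no reading), "fovy" (degrees; the focal length in pixels is half the picture's height over the tangent of half this angle, whatever the lens; pixels are square), "cx", "cy" (the principal point, pixels), "world_from_camera" (4x4, takes a point from camera to world coordinates); the wrist camera has in their place "tool_from_camera" (4x4, takes a point from camera to tool coordinates, whose origin is the TCP and whose axes are the flange's). Camera axes: x right, y up, looking along -z (the intrinsics and any distortion apply to the point x, -y, -z); pixel columns grow to the right and rows downward; lengths in m; the calibration is good to about 2 mm. A picture is of the moment at which its call begins: read the wrist's pose just before it.
- arm.sign_off(): hands the job in; it is judged then, once.
The state is a dict: "clock": time; "qpos": joint angles; "qd": joint speeds; "tau": joint torques, N m; "tool_pos": TCP position; "orientation": TCP orientation; "force": force on the tool from outside, world axes, zero at the start; "wrist_torque": the same for the moment, N m; "finger_gap": opening from 0.0 (shut) to 1.0 (fully open); "finger_force": force on a finger pad.
Only numpy, scipy, OpenCV 4.12 (cv2) and the standard library are available. Lean on these libraries where they do the work, as an engineer would, in place of code of your own. Each camera call takes 0.05 s, during which the arm holds its last target. There are 200 camera calls.

### The job

Lock the sample capsule into its dock using the hooked push rod that hangs in the slotted hanger. With the rod's foot press the raised capsule straight down until it is fully home, then reach the rod's hook in under the measuring head, behind the bolt's upright pin, and draw the bolt towards the capsule as far as it goes, and finally hang the rod back upright in the hanger's slot by its collar. Press the capsule before drawing the bolt, let only the rod touch the dock, never the robot itself, and leave the two specimen pots, the marker and the eyepiece cap where they are.

Things in the scene. Friction and masses are not known exactly. Their poses are not given: they have to be found in the camera images.
- dock: fixed sample dock: grey base 250 x 140 x 30 mm high. Origin at bench height; dock x points away from the robot side (front = -x), y left, z up. Base spans dock x -0.100..+0.150, y +-0.070. Two guide rails (8 mm wide, at dock y +-0.036, dock x -0.015..+0.100) rise to 37 mm height. A white measuring head on a column stands at its back
- head_edge (a point): middle of the lower front edge of the dock's white measuring head (dock x +0.013, y 0, height 160 mm). The head spans dock x +0.013..+0.148, y +-0.070, heights 160 to 222 mm; it overhangs the bolt's pin and is open below at the front and sides. Its column fills dock x +0.108..+0.148, y +-0.055
- capsule (a joint): how far the capsule is pressed down, m: 0 = 8 mm proud, 0.008 = fully home, flange flush with the base. Starts at 0 to 0.002. It resists with about 6 N and stays where it is left
- capsule_top (a point): centre of the flat top, 26 mm across, of the round white plastic capsule (flange 43 mm across) in the dock's base; about 46 to 48 mm high at the start, 40 mm when home; dock x -0.060, y 0
- bolt (a joint): how far the bolt is drawn along dock -x, towards the capsule, m: 0 = open, 0.040 = end stop, its fork then straddles the capsule over the flange. Starts at 0 to 0.006. It drags with about 2.5 N and stays where it is left
- bolt_pin (a point): point on the axis of the bolt's upright steel pin, at 67 mm height. The pin is 12 mm in diameter from the bolt's plate (top at 35 mm height) to 82 mm, with a head 19 mm across from 82 to 88 mm. It stands at dock y 0, dock x +0.045 minus the bolt's travel: at the start 26 to 32 mm behind the measuring head's front edge
- push_rod: loose hooked push rod, 226 mm long, about 0.15 kg; origin at the middle of its foot's underside, z along the rod to the handle. Foot: rubber disc 18 mm across, 6 mm thick. Steel rod 10 mm in diameter. Collar 36 mm across at z 150 to 156 mm, above it a square black handle 24 x 24 mm, sides along the rod's x and y, z 156 to 226 mm. Hangs upright with the hook roughly to the left (+y)
- rod_hook (a point): point on the axis of the rod's hook, rod frame (0, 0.022, 0.022): a straight finger 8 mm in diameter, at right angles to the rod, 22 mm above the foot's underside, pointing to the rod's +y and ending 40 mm from the rod's axis
- rod_collar (a point): centre of the underside of the collar: rod frame (0, 0, 0.150)
- hanger: fixed hanger: base 120 x 100 x 10 mm, origin at bench height under the seat, x away from the robot side, y left. Column behind (front face at hanger x +0.039). Shelf 70 mm wide, 8 mm thick, hanger x -0.032..+0.054, top at 190 mm; a slot 18 mm wide runs in from its front edge (hanger x -0.032, robot side) to x +0.009. Nothing rises above the shelf
- hanger_seat (a point): where the centre of the collar's underside belongs: on top of the shelf, in the slot, straight above the hanger's origin, 190 mm high
- pot_a: round specimen pot, 31 mm across, 19 mm high, beside the dock on its right (-y) side; leave alone. Origin at its underside
- pot_b: round specimen pot, 31 mm across, 21 mm high, beside the dock on its left (+y) side; leave alone. Origin at its underside
- marker: marker pen 136 mm long lying on the bench on the left; leave alone
- eyepiece_cap: black round eyepiece cap, 36 mm across, 14 mm high, near the front of the bench on the right; leave alone
Not all that is in view belongs to the job. Leave any blue or green look-alike of the push_rod alone.

How it is judged:
By the outcome, as a careful person would: the job done as asked, in the order asked, and still so for the second after the job is handed in, with the robot touching nothing.
It also fails if it takes over 58 s, if anything falls off the work surface, if the arm or the gripper's body presses on something with over 40 N, if the wrist force passes 120 N, or if a joint passes its speed limit or range.

## Working session

There is one attempt and no reset: what is moved stays moved. The work goes in short steps, Python scripts to look and compute and a tool call to move; the robot and the scene stay as the last step left them, time stands still between calls to the robot, and variables do not carry over. Pictures are saved under pics/ and viewed, at most 13 in all, crops included, and the job is handed in when it is done.

Besides the shell and the picture viewer there is one more tool, called after "Emit:" as name(argument=value, ...) on one line, values as JSON. play_rows: Moves the arm, as the interface text tells. Shift numbers are shares of 200 mm and turn numbers shares of pi rad, none past 1 either way. Its arguments: {"type":"object","properties":{"targets":{"type":"string"},"jaw":{"type":"number"},"grip_force":{"type":"number"}},"required":["targets"]}

```bash
ls; mkdir -p pics; python3 - <<'E'
from workcell import arm
import cv2,numpy as np,pickle
s=arm.observe();print({k:np.round(v,3) for k,v in s.items()})
for n in ["side","top","wrist"]:
    f=arm.grab_frame(n);pickle.dump(f,open(n+"0.pkl","wb"));cv2.imwrite(f"pics/{n}0.png",f["image"])
    print(n,{k:(np.round(v,3).tolist()) for k,v in f.items() if k not in("image","range_z")})
E
```

```text
pics
{'clock': np.float64(0.0), 'qpos': array([ 1.521,  0.359,  0.011, -0.   , -1.224, -0.288]), 'qd': array([-0.001,  0.001,  0.   , -0.   ,  0.002, -0.001]), 'tau': array([-0.0000e+00, -5.8271e+01,  2.9305e+01,  6.9980e+00,  7.0000e-03,
       -0.0000e+00]), 'tool_pos': array([0.224, 0.636, 0.245]), 'orientation': array([ 0.986, -0.168, -0.   ,  0.001]), 'force': array([-0.674, -0.785,  0.491]), 'wrist_torque': array([-0.008, -0.021, -0.005]), 'finger_force': np.float64(0.0), 'finger_gap': np.float64(1.001)}
side {'fovy': 57.024, 'cx': 280.347, 'cy': 204.253, 'world_from_camera': [[0.962, 0.13, -0.241, 0.225], [-0.273, 0.513, -0.813, -0.901], [0.019, 0.848, 0.529, 0.732], [0.0, 0.0, 0.0, 1.0]]}
top {'fovy': 57.643, 'cx': 283.259, 'cy': 207.697, 'world_from_camera': [[-0.019, 0.994, -0.108, 0.404], [-1.0, -0.021, -0.021, 0.009], [-0.023, 0.107, 0.994, 1.079], [0.0, 0.0, 0.0, 1.0]]}
wrist {'fovy': 62.068, 'cx': 281.37, 'cy': 205.79, 'tool_from_camera': [[0.0, 0.957, 0.291, 0.079], [1.0, 0.0, -0.001, -0.001], [-0.001, 0.291, -0.957, -0.138], [0.0, 0.0, 0.0, 1.0]]}
```

View pics/side0.png

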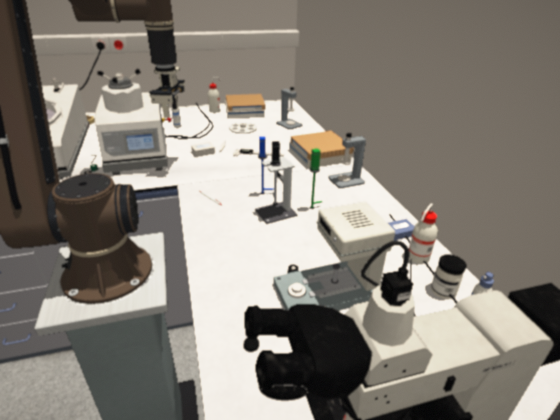

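View pics/top0.png

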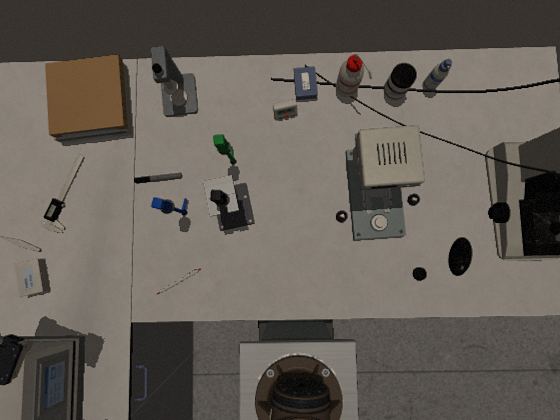

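Side view: three upright rods: blue (263,148), green (315,160) and black-handled (277,153) hanging in the white-shelved hanger. In the top view they are blue (165,204), green (222,145) and black (220,198). The black one fits: it is in the slotted hanger, and blue and green are the look-alikes. The dock is at top (378,190), with the capsule at (379,222). I'll enlarge to confirm and measure coarsely.

```bash
cat > h.py <<'E'
import numpy as np,cv2,pickle
from scipy.spatial.transform import Rotation as R
def cam(f,s=None):
    if "world_from_camera" in f: return np.array(f["world_from_camera"])
    T=np.eye(4);T[:3,:3]=R.from_quat(s["orientation"]).as_matrix();T[:3,3]=s["tool_pos"]
    return T@np.array(f["tool_from_camera"])
def fl(f): return 210/np.tan(np.radians(f["fovy"])/2)
def ray(f,u,v,s=None):
    T=cam(f,s);F=fl(f);d=np.array([(u-f["cx"])/F,-(v-f["cy"])/F,-1]);return T[:3,3],T[:3,:3]@d
def onz(f,u,v,z,s=None):
    o,d=ray(f,u,v,s);return o+d*(z-o[2])/d[2]
def pt(f,u,v,s=None):
    o,d=ray(f,u,v,s);return o+d*f["range_z"][int(v),int(u)]
def cloud(f,s=None):
    T=cam(f,s);F=fl(f);v,u=np.mgrid[:420,:560];d=np.stack([(u-f["cx"])/F,-(v-f["cy"])/F,-np.ones_like(u)],-1)*f["range_z"][...,None]
    return d@T[:3,:3].T+T[:3,3]
def pix(f,p,s=None):
    T=cam(f,s);q=np.linalg.inv(T)@np.r_[p,1];F=fl(f);return f["cx"]-F*q[0]/q[2],f["cy"]+F*q[1]/q[2]
E
python3 - <<'E'
from h import *
t=pickle.load(open("top0.pkl","rb"));s=pickle.load(open("side0.pkl","rb"))
for u,v in [(220,198),(213,185),(240,218),(379,222),(390,160),(165,204),(222,143),(355,200),(400,200),(342,216),(413,200),(160,178)]: print((u,v),pt(t,u,v).round(3))
print("side")
for u,v in [(277,150),(263,145),(315,160),(297,288)]: print((u,v),pt(s,u,v).round(3))
a=cv2.resize(s["image"][125:225,220:360],(560,400),interpolation=cv2.INTER_CUBIC)
b=cv2.resize(t["image"][120:245,130:270],(560,500),interpolation=cv2.INTER_CUBIC)
c=np.zeros((500,1120,3),np.uint8);c[:400,:560]=a;c[:,560:]=b
cv2.imwrite("pics/c1.png",cv2.resize(c,(800,357)))
E
```

```text
(220, 198) [0.516 0.162 0.267]
(213, 185) [0.558 0.192 0.191]
(240, 218) [0.494 0.154 0.007]
(379, 222) [ 0.472 -0.228  0.045]
(390, 160) [ 0.6   -0.217  0.225]
(165, 204) [0.514 0.302 0.203]
(222, 143) [0.65  0.165 0.225]
(355, 200) [ 0.535 -0.168  0.031]
(400, 200) [ 0.532 -0.291  0.031]
(342, 216) [ 0.492 -0.132  0.022]
(413, 200) [ 0.533 -0.331  0.017]
(160, 178) [0.611 0.379 0.018]
side
(277, 150) [0.525 0.162 0.241]
(263, 145) [0.515 0.304 0.199]
(315, 160) [0.653 0.159 0.193]
(297, 288) [ 0.471 -0.234  0.044]
```

View pics/c1.png

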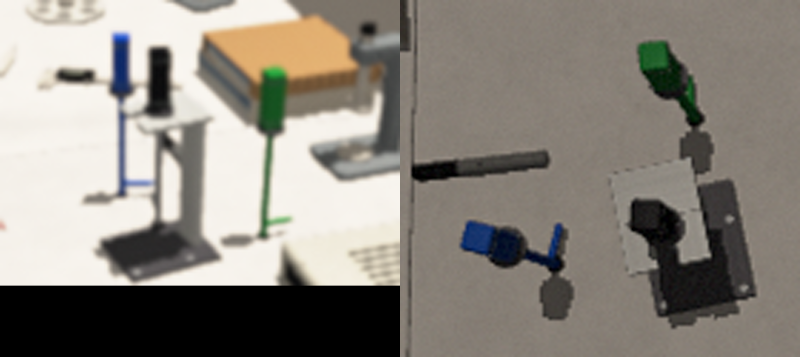

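The enlarged crop confirms it: only the black-handled rod hangs in the white slotted shelf. The blue and green rods stand free. I'll rise and fly over to look with the wrist camera.

Emit:
play_rows(targets="0 0 -0.2 0; 0.05 0.04 -0.18 0; 0.1 0.08 -0.15 0; 0.15 0.12 -0.1 0; 0.15 0.12 -0.045 0; 0.15 0.12 0 0; 0.15 0.12 0 0; 0.15 0.12 0 0", jaw=1)

```text
clock: 0.82
tool_pos: [0.3455, 0.4408, 0.3799]
orientation: [0.986, -0.168, -0.0, -0.0]
force: [0.3, 0.3, -0.1]
finger_gap: 1.002
finger_force: 0.0
```

Emit:
play_rows(targets="0.15 0.12 0 0; 0.15 0.12 0 0; 0.15 0.12 0 0; 0.15 0.12 0 0; 0.15 0.12 0 0; 0.15 0.12 0 0; 0.15 0.12 0 0; 0.1 0.08 0 0")

```text
clock: 1.48
tool_pos: [0.5019, 0.19, 0.3798]
orientation: [0.986, -0.169, 0.0, 0.0]
force: [0.5, 0.9, -0.1]
finger_gap: 0.997
finger_force: 0.0
```

Emit:
play_rows(targets="0.13 0.12 0 -0.035; 0.1 0.08 0 -0.035; 0.06 0.04 0 -0.035; 0 0 0 -0.035; 0 0 0 -0.034; 0 0 0 0; 0 0 0 0")

```text
clock: 2.07
tool_pos: [0.5444, 0.1319, 0.3796]
orientation: [0.995, 0.102, -0.0, 0.0]
force: [0.6, -0.6, -0.3]
finger_gap: 1.004
finger_force: 0.0
```

```bash
cat > snap.py <<'E'
import sys
from workcell import arm
from h import *
s=arm.observe();f=arm.grab_frame("wrist");n=sys.argv[1]
pickle.dump((f,s),open(n+".pkl","wb"));cv2.imwrite(f"pics/{n}.png",f["image"])
X=R.from_quat(s["orientation"]).as_matrix()
print(s["clock"],s["tool_pos"].round(4),"yaw",np.degrees(np.arctan2(X[1,0],X[0,0])).round(2),"z",X[:,2].round(3),"q",s["qpos"].round(2),"F",s["force"].round(1),s["finger_gap"])
E
python3 snap.py w1
```

```text
2.0667 [0.5444 0.1319 0.3796] yaw 11.76 z [-0. -0. -1.] q [ 0.59  0.11 -0.01 -0.   -1.45  1.19] F [ 0.6 -0.6 -0.3] 1.0039924890750593
```

View pics/w1.png

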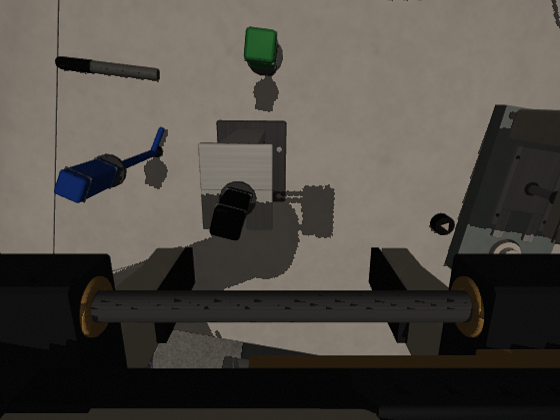

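The wrist view shows the hanger shelf at (235,185), square to the picture, with the black handle at (230,215). Blue is at (90,180), green at (262,45), and the dock is on the right. Now I'll measure the handle, its yaw and the shelf.

```bash
cat > m1.py <<'E'
from h import *
import sys
f,s=pickle.load(open(sys.argv[1]+".pkl","rb"));P=cloud(f,s)
box=(abs(P[...,0]-.53)<.08)&(abs(P[...,1]-.165)<.07)
def rect(m,z):
    v,u=np.nonzero(m);o,_=ray(f,0,0,s)
    q=np.array([onz(f,a,b,z,s)[:2] for a,b in zip(u,v)],np.float32);(c,wh,a)=cv2.minAreaRect(q);return np.array(c).round(4),np.array(wh).round(4),round(a,1),len(q)
zt=P[...,2][box];print(np.histogram(zt,bins=np.arange(0,.29,.01)))
m=box&(P[...,2]>.259);zz=np.median(P[m][:,2]);print("top",zz,rect(m,zz))
m=box&(abs(P[...,2]-.19)<.005);print("shelf",np.median(P[m][:,2]),rect(m,.19))
m=box&(abs(P[...,2]-.010)<.005);print("base",rect(m,.010))
m=box&(abs(P[...,2]-.198)<.004);print("collar",rect(m,.196))
E
python3 m1.py w1
```

```text
(array([5053,  131,    2,   36,   27,    5,   37,   31,   27,   15,   35,
         37,   38,   37,   40,   40,   39,   30, 4481,  457,   90,   85,
         92,  101,  107,  141,  903,    0]), array([0.  , 0.01, 0.02, 0.03, 0.04, 0.05, 0.06, 0.07, 0.08, 0.09, 0.1 ,
       0.11, 0.12, 0.13, 0.14, 0.15, 0.16, 0.17, 0.18, 0.19, 0.2 , 0.21,
       0.22, 0.23, 0.24, 0.25, 0.26, 0.27, 0.28]))
top 0.4501672403476232 (array([0.5736, 0.1432]), array([0.055 , 0.1296]), 11.8, 58726)
shelf 0.18862907714744787 (array([0.5334, 0.1744]), array([0.0856, 0.0693]), 11.1, 4815)
base (array([0.5273, 0.1731]), array([0.119 , 0.0989]), 11.1, 1808)
collar (array([0.5276, 0.1703]), array([0.0344, 0.0254]), 75.4, 245)
```

```bash
cat >> m1.py <<'E'
m=box&(P[...,2]>.262)&(P[...,2]<.275);zz=np.median(P[m][:,2]);print("top",zz,rect(m,zz))
# dock rough
d=(P[...,1]<-.1)&(abs(P[...,2]-.03)<.003);print("dock",rect(d,.03))
E
python3 m1.py w1|tail -2
python3 - <<'E'
from h import *
f=pickle.load(open("top0.pkl","rb"));P=cloud(f)
for lo,hi in[(.026,.034),(.215,.23)]:
    m=(abs(P[...,1]+.23)<.12)&(P[...,0]>.4)&(P[...,0]<.8)&(P[...,2]>lo)&(P[...,2]<hi);q=P[m][:,:2].astype(np.float32);print(lo,cv2.minAreaRect(q),len(q))
E
```

```text
top 0.26442546491078356 (array([0.5239, 0.1711]), array([0.0236, 0.024 ]), 86.8, 857)
dock (array([ 0.5721, -0.221 ]), array([0.22  , 0.1414]), 4.5, 5502)
0.026 ((0.5566251277923584, -0.2091333419084549), (0.25007039308547974, 0.17412787675857544), 2.5161967277526855) 2134
0.215 ((0.6128242611885071, -0.222389817237854), (0.13530422747135162, 0.1404200941324234), 3.156433582305908) 3528
```

Emit:
play_rows(targets="-0.032 -0.108 0 0; -0.032 -0.108 0 0; 0 0 0 0.028; 0 0 0 0.028; 0 0 0 0.027; 0 0 0 0; 0 0 0 0; 0 0 0 0")

```text
clock: 2.78
tool_pos: [0.5229, 0.1717, 0.3798]
orientation: [1.0, -0.025, 0.0, -0.0]
force: [0.5, -0.8, -0.5]
finger_gap: 1.001
finger_force: 0.0
```

```bash
python3 snap.py w2; python3 m1.py w2
```

```text
2.7833 [0.5229 0.1717 0.3798] yaw -2.88 z [ 0.  0. -1.] q [ 0.67  0.09 -0.03  0.   -1.44  0.85] F [ 0.5 -0.8 -0.5] 1.000662495107982
(array([4601,   61,   10,    9,   13,   13,   15,   13,   14,   18,   18,
         18,   20,   21,   22,   26,   22,    0, 4683,  430,   65,   58,
         78,   78,   79,  106,  929,    0]), array([0.  , 0.01, 0.02, 0.03, 0.04, 0.05, 0.06, 0.07, 0.08, 0.09, 0.1 ,
       0.11, 0.12, 0.13, 0.14, 0.15, 0.16, 0.17, 0.18, 0.19, 0.2 , 0.21,
       0.22, 0.23, 0.24, 0.25, 0.26, 0.27, 0.28]))
top 0.44921112804424057 (array([0.5715, 0.1702]), array([0.1407, 0.0934]), 87.1, 77297)
shelf 0.1886065719378754 (array([0.5331, 0.1745]), array([0.0854, 0.0694]), 11.2, 5009)
base (array([0.5503, 0.1489]), array([0.1643, 0.0841]), 55.0, 1209)
collar (array([0.5283, 0.1714]), array([0.0343, 0.0246]), 88.9, 220)
top 0.2644143242983147 (array([0.5239, 0.1712]), array([0.0236, 0.023 ]), 87.1, 886)
dock (array([ 0.5542, -0.1872]), array([0.2499, 0.0697]), 3.5, 5232)
```

Emit:
play_rows(targets="0 0 0.18 0; 0 0 0.18 0; 0 0 0.18 0; 0 0 0.14 0; 0 0 0.045 0; 0 0 0 0; 0 0 0 0")

```text
clock: 3.42
tool_pos: [0.5237, 0.1718, 0.2359]
orientation: [1.0, -0.026, 0.0, 0.0]
force: [0.3, -0.2, 1.2]
finger_gap: 1.002
finger_force: 0.0
```

Emit:
play_rows(targets="0 0 0 0; 0 0 0 0; 0 0 0 0; 0 0 0 0; 0 0 0 0; 0 0 0 0; 0 0 0 0; 0 0 0 0", jaw=0, grip_force=40)

```text
clock: 4.08
tool_pos: [0.523, 0.1716, 0.2348]
orientation: [1.0, -0.026, -0.0, 0.0]
force: [-0.2, 0.4, 0.0]
finger_gap: 0.455
finger_force: 0.0
```

Emit:
play_rows(targets="0 0 0 0; 0 0 0 0; 0 0 0 0; 0 0 0 0; 0 0 0 0; 0 0 0 0")

```text
clock: 4.58
tool_pos: [0.523, 0.1716, 0.2347]
orientation: [1.0, -0.026, -0.0, 0.0]
force: [-0.7, 0.3, -0.9]
finger_gap: 0.271
finger_force: 40.0
```

Emit:
play_rows(targets="0 0 -0.02 0; 0 0 -0.02 0; -0.06 0.015 0 0; -0.1 0.025 0 0; -0.12 0.03 0 0; -0.11 0.027 0 0; 0 0 -0.1 0; 0 0 -0.12 -0.034")

```text
clock: 5.25
tool_pos: [0.4414, 0.1551, 0.2863]
orientation: [1.0, 0.027, -0.001, 0.001]
force: [0.1, 0.5, -0.1]
finger_gap: 0.272
finger_force: 40.0
```

Emit:
play_rows(targets="0 0.1 -0.1 0; 0 0.19 0 0; 0 0.19 0 0; 0 0.19 0 0; 0 0.19 0 0; 0 0.19 0 0; 0 0.19 0 0; 0 0.19 0 0")

```text
clock: 5.92
tool_pos: [0.4588, -0.1309, 0.3073]
orientation: [1.0, 0.028, 0.001, -0.0]
force: [1.4, 0.3, -0.9]
finger_gap: 0.269
finger_force: 40.0
```

Emit:
play_rows(targets="0 0.1 0 0; 0 0 0 0; 0 0 0 0; 0 0 0 0")

```text
clock: 6.25
tool_pos: [0.4604, -0.149, 0.3068]
orientation: [1.0, 0.027, 0.0, -0.0]
force: [0.2, 0.5, -1.7]
finger_gap: 0.27
finger_force: 40.0
```

```bash
python3 snap.py w3
```

```text
6.25 [ 0.4604 -0.149   0.3068] yaw 3.11 z [ 0.  0. -1.] q [ 0.09  0.   -0.29 -0.   -1.28  1.53] F [ 0.2  0.5 -1.7] 0.2704338519153976
```

View pics/w3.png

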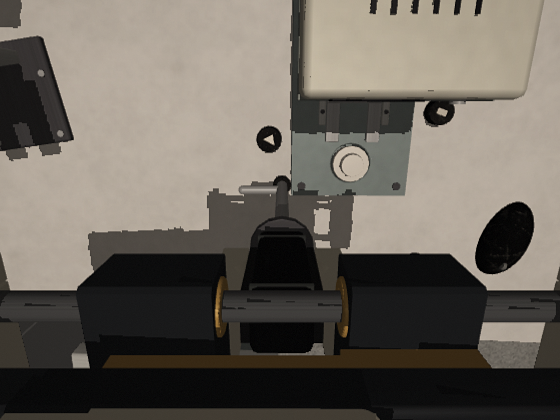

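The view shows the capsule at (350,163), the head's front edge around row 98, and the rod's foot at (282,183) with its hook pointing left at (260,188).

```bash
cat > m3.py <<'E'
from h import *
import sys
f,s=pickle.load(open(sys.argv[1]+".pkl","rb"));P=cloud(f,s)
def mr(m,z):
    v,u=np.nonzero(m);q=np.array([onz(f,a,b,z,s)[:2] for a,b in zip(u,v)],np.float32);return [np.round(x,4) for x in cv2.minAreaRect(q)],len(q)
near=lambda x,y,r:np.hypot(P[...,0]-x,P[...,1]-y)<r
m=near(.472,-.229,.03)&(P[...,2]>.0405)&(P[...,2]<.055);zc=np.median(P[m][:,2]);print("captop",zc,mr(m,zc))
m=(P[...,1]<-.1)&(P[...,1]>-.35)&(abs(P[...,2]-.03)<.003);print("base",mr(m,.03))
m=(P[...,1]<-.1)&(abs(P[...,2]-.222)<.008);print("headtop z",np.median(P[m][:,2]),mr(m,.222))
for x in np.arange(.42,.52,.01)*0: pass
m=(P[...,1]>-.145)&(P[...,1]<-.10)&(P[...,2]>.09)&(P[...,2]<.16)&(abs(P[...,0]-.46)<.05)
q=P[m];print("hook",len(q),q.min(0).round(4),q.max(0).round(4),np.median(q,0).round(4))
E
python3 m3.py w3
```

```text
captop 0.044989990335729424 ([array([ 0.4717, -0.2296]), array([0.0245, 0.0257]), np.float64(3.1222)], 405)
base ([array([ 0.5375, -0.2264]), array([0.2121, 0.1396]), np.float64(2.9315)], 8960)
headtop z 0.22044894639095802 ([array([ 0.5324, -0.2167]), array([0.1288, 0.1526]), np.float64(3.1215)], 22917)
hook 377 [ 0.455  -0.145   0.1124] [ 0.4681 -0.1097  0.1588] [ 0.4607 -0.1292  0.1357]
```

Emit:
play_rows(targets="0.015 0.18 0 0; 0.02 0.18 0 0; 0 0.045 0.05 0; 0 0 0.12 0; 0 0 0.1 0; 0 0 0.03 0; 0 0 0 0; 0 0 0 0")

```text
clock: 6.97
tool_pos: [0.4728, -0.2292, 0.2476]
orientation: [1.0, 0.028, 0.0, 0.0]
force: [-0.2, 0.7, 0.2]
finger_gap: 0.27
finger_force: 40.0
```

```bash
python3 snap.py w4; python3 m3.py w4
```

```text
6.9667 [ 0.4728 -0.2292  0.2476] yaw 3.23 z [ 0.    -0.001 -1.   ] q [-0.08  0.11 -0.31  0.   -1.15  1.7 ] F [-0.2  0.7  0.2] 0.2699999695398334
captop 0.045002667475490366 ([array([ 0.4746, -0.2313]), array([0.0257, 0.02  ]), np.float64(63.4243)], 218)
base ([array([ 0.4837, -0.2294]), array([0.1032, 0.1399]), np.float64(3.2285)], 9995)
headtop z 0.2204931505094608 ([array([ 0.5348, -0.2268]), array([0.1128, 0.1341]), np.float64(3.257)], 36355)Traceback (most recent call last):
  File "m3.py", line 12, in <module>
    q=P[m];print("hook",len(q),q.min(0).round(4),q.max(0).round(4),np.median(q,0).round(4))
                               ~~~~~^^^
    return umr_minimum(a, axis, None, out, keepdims, initial, where)
ValueError: zero-size array to reduction operation minimum which has no identity
```

Emit:
play_rows(targets="-0.004 0 0.015 0; 0 0 0.015 0; 0 0 0.01 0; 0 0 0.01 0; 0 0 0.005 0; 0 0 0 0; 0 0 0 0", grip_force=60)

```text
clock: 7.6
tool_pos: [0.472, -0.2298, 0.2362]
orientation: [1.0, 0.027, 0.001, 0.0]
force: [0.3, 1.6, 4.0]
finger_gap: 0.268
finger_force: 60.0
```

Emit:
play_rows(targets="0 0 0.005 0; 0 0 0.005 0; 0 0 0.005 0; 0 0 0 0; 0 0 0 0")

```text
clock: 8.02
tool_pos: [0.4722, -0.2299, 0.2345]
orientation: [1.0, 0.028, 0.001, 0.0]
force: [-0.7, 4.4, 15.5]
finger_gap: 0.272
finger_force: 60.0
```

Emit:
play_rows(targets="0 0 0.005 0; 0 0 0.005 0; 0 0 0 0; 0 0 0 0")

```text
clock: 8.35
tool_pos: [0.4727, -0.2302, 0.2344]
orientation: [1.0, 0.028, 0.002, 0.001]
force: [-4.3, 6.2, 27.3]
finger_gap: 0.268
finger_force: 60.0
```

Emit:
play_rows(targets="0 0 -0.02 0; 0 0 -0.05 0; 0 0 -0.1 0; 0 0 -0.15 0; 0 -0.15 -0.1 0; 0 -0.18 0 0; 0 -0.18 0 0; 0 -0.18 0 0")

```text
clock: 9.02
tool_pos: [0.4631, -0.0911, 0.3147]
orientation: [1.0, 0.027, -0.001, 0.0]
force: [0.6, 1.2, -2.0]
finger_gap: 0.271
finger_force: 60.0
```

Emit:
play_rows(targets="0 0 0 0; 0 0 0 0; 0 0 0 0")

```text
clock: 9.27
tool_pos: [0.4637, -0.0919, 0.3145]
orientation: [1.0, 0.028, -0.001, 0.0]
force: [0.3, 0.5, -0.9]
finger_gap: 0.271
finger_force: 60.0
```

```bash
python3 snap.py w5; python3 m3.py w5 2>/dev/null
```

```text
9.2667 [ 0.4637 -0.0919  0.3145] yaw 3.21 z [-0.001 -0.    -1.   ] q [ 0.22 -0.02 -0.3   0.   -1.3   1.4 ] F [ 0.3  0.5 -0.9] 0.2712409519032586
captop 0.040838835957480196 ([array([ 0.4665, -0.223 ]), array([0.0084, 0.    ]), np.float64(153.7667)], 2)
base ([array([ 0.5415, -0.2258]), array([0.2201, 0.14  ]), np.float64(2.9397)], 11225)
headtop z 0.22042719559752288 ([array([ 0.574, -0.207]), array([0.0614, 0.1102]), np.float64(3.2168)], 18288)
hook 2 [ 0.4619 -0.1001  0.1246] [ 0.4629 -0.1     0.1248] [ 0.4624 -0.1     0.1247]
```

View pics/w5.png

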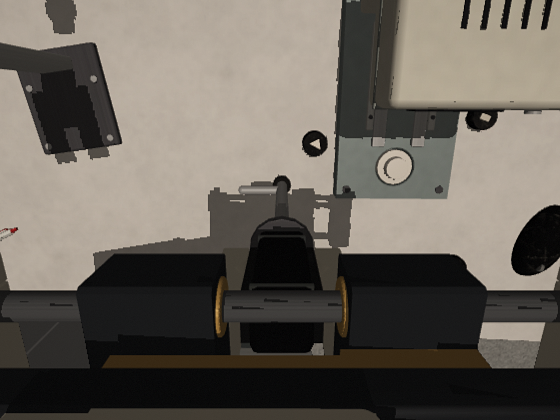

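Force rose to 27 N at the nominal height and the capsule top no longer stands proud, so the capsule is home. The tool only moves pointing down, so I'll lean the rod by pivoting it in a light grip, with its foot on open bench at about (0.58,-0.01).

Emit:
play_rows(targets="0.15 -0.095 0 0; 0.15 -0.095 0 0; 0.15 -0.095 0 0; 0.15 -0.092 0.04 0; 0 0 0.18 0; 0 0 0.18 0; 0 0 0.13 0; 0 0 0.04 0")

```text
clock: 9.98
tool_pos: [0.5771, -0.012, 0.1953]
orientation: [1.0, 0.026, -0.004, 0.001]
force: [-1.0, -0.0, -1.7]
finger_gap: 0.269
finger_force: 60.0
```

Emit:
play_rows(targets="0 0 0 0; 0 0 0.01 0; 0 0 0.01 0; 0 0 0.01 0; 0 0 0 0; 0 0 0 0")

```text
clock: 10.48
tool_pos: [0.58, -0.0101, 0.1958]
orientation: [1.0, 0.027, 0.001, -0.0]
force: [-0.7, 0.0, -1.4]
finger_gap: 0.271
finger_force: 60.0
```

Emit:
play_rows(targets="0 0 0.005 0; 0 0 0.005 0; 0 0 0 0; 0 0 0 0")

```text
clock: 10.82
tool_pos: [0.5802, -0.01, 0.1946]
orientation: [1.0, 0.028, 0.001, 0.0]
force: [-2.1, 1.3, 8.4]
finger_gap: 0.269
finger_force: 60.0
```

Contact at TCP z 0.1946. Now a light grip and the arc.

Emit:
play_rows(targets="0 0 0 0; 0 0 0 0; -0.042 0 0 0; -0.043 0 0 0; -0.042 0 0.003 0; -0.043 0 0.004 0; -0.042 0 0.007 0; -0.042 0 0.008 0", grip_force=3)

```text
clock: 11.48
tool_pos: [0.5276, -0.013, 0.188]
orientation: [1.0, 0.027, -0.0, -0.0]
force: [0.6, 0.6, -1.3]
finger_gap: 0.277
finger_force: 3.0
```

```bash
python3 snap.py w6; python3 - <<'E'
from h import *
from workcell import arm
f,s=pickle.load(open("w6.pkl","rb"));P=cloud(f,s)
m=(abs(P[...,0]-.58)<.06)&(abs(P[...,1]-.01)<.06)&(P[...,2]>.008)&(P[...,2]<.1);q=P[m]
for z in range(0,100,10):
    k=q[(q[:,2]>z/1000)&(q[:,2]<z/1000+.01)]
    if len(k): print(z,len(k),k.min(0).round(3),k.max(0).round(3))
E
```

```text
11.4833 [ 0.5276 -0.013   0.188 ] yaw 3.15 z [-0.001  0.    -1.   ] q [ 0.35  0.16 -0.39 -0.   -1.01  1.28] F [ 0.6  0.6 -1.3] 0.2770337778677661
0 52 [ 0.579 -0.018  0.008] [ 0.587 -0.002  0.01 ]
10 47 [ 0.577 -0.015  0.01 ] [ 0.582 -0.005  0.02 ]
20 406 [ 0.568 -0.015  0.02 ] [0.58 0.03 0.03]
30 56 [ 0.571 -0.015  0.03 ] [ 0.577 -0.006  0.04 ]
40 56 [ 0.569 -0.015  0.04 ] [ 0.574 -0.006  0.05 ]
50 62 [ 0.565 -0.015  0.05 ] [ 0.571 -0.006  0.06 ]
60 76 [ 0.562 -0.016  0.06 ] [ 0.569 -0.006  0.07 ]
70 85 [ 0.56  -0.016  0.07 ] [ 0.566 -0.006  0.08 ]
80 86 [ 0.558 -0.016  0.08 ] [ 0.563 -0.006  0.09 ]
90 98 [ 0.553 -0.015  0.09 ] [ 0.561 -0.006  0.1  ]
```

The foot holds and the rod is leaning. Continuing.

Emit:
play_rows(targets="-0.041 0 0.01 0; -0.041 0 0.011 0; -0.04 0 0.014 0; -0.04 0 0.015 0; -0.039 0 0.018 0; -0.038 0 0.018 0; -0.037 0 0.021 0; -0.037 0 0.021 0")

```text
clock: 12.2
tool_pos: [0.4656, -0.0164, 0.1624]
orientation: [1.0, 0.027, -0.0, 0.0]
force: [-0.3, 0.1, -1.2]
finger_gap: 0.276
finger_force: 3.0
```

Emit:
play_rows(targets="-0.035 0 0.024 0; -0.02 0 0.014 0; 0 0 0 0; 0 0 0 0")

```text
clock: 12.53
tool_pos: [0.4553, -0.0169, 0.1551]
orientation: [1.0, 0.028, -0.0, 0.0]
force: [-0.2, 0.2, -1.4]
finger_gap: 0.271
finger_force: 3.0
```

Emit:
play_rows(targets="0 0 0 0; 0 0 0 0; 0 0 0 0; 0 0 -0.1 0; 0 0 -0.18 0; 0 0 -0.1 0; 0 0 0 0; 0 0 0 0", grip_force=60)

```text
clock: 13.2
tool_pos: [0.4561, -0.0167, 0.2322]
orientation: [1.0, 0.027, 0.001, -0.001]
force: [-0.4, -0.3, -2.3]
finger_gap: 0.272
finger_force: 60.0
```

```bash
python3 snap.py w7; cat > rod.py <<'E'
from h import *
import sys
f,s=pickle.load(open(sys.argv[1]+".pkl","rb"))
P=cloud(f,s);T=np.eye(4);T[:3,:3]=R.from_quat(s["orientation"]).as_matrix();T[:3,3]=s["tool_pos"]
Q=(P-T[:3,3])@T[:3,:3]   # tool coords
m=(abs(Q[...,1])<.006)&(Q[...,2]>.06)&(Q[...,2]<.2)&(Q[...,0]>-.02)&(Q[...,0]<.17)&(P[...,2]>.03)
c=Q[m];c=c[abs(np.polyval(np.polyfit(c[:,2],c[:,0],1),c[:,2])-c[:,0])<.01]
k=np.polyfit(c[:,2],c[:,0],1);print("tilt",np.degrees(np.arctan(k[0])),"visible face offset at tcp",k[1],len(c),"zmax",c[:,2].max())
h=(Q[...,1]<-.012)&(Q[...,1]>-.036)&(Q[...,2]>.05)&(Q[...,2]<.2)&(Q[...,0]>.02)&(Q[...,0]<.17)&(P[...,2]>.03)
c=Q[h];print("hook tool coords",len(c),np.median(c,0).round(4),c.min(0).round(4),c.max(0).round(4))
E
python3 rod.py w7
```

```text
13.2 [ 0.4561 -0.0167  0.2322] yaw 3.14 z [ 0.003  0.001 -1.   ] q [ 0.4  -0.   -0.47 -0.   -1.1   1.23] F [-0.4 -0.3 -2.3] 0.27244488157358143
tilt 39.41761576923012 visible face offset at tcp 0.007096140468235889 1811 zmax 0.14785690096960524
hook tool coords 409 [ 0.1106 -0.024   0.1299] [ 0.107  -0.036   0.1276] [ 0.1145 -0.012   0.1331]
```

View pics/w7.png

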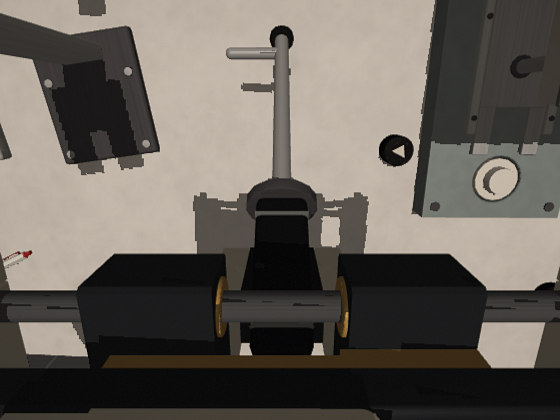

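The rod leans 39°, hook to the left at (250,53). The bolt's pin is now visible under the head at (522,67). Measuring the pin and the target.

```bash
cat > pin.py <<'E'
from h import *
import sys
f,s=pickle.load(open(sys.argv[1]+".pkl","rb"));P=cloud(f,s);O=np.array([.532,-.2265]);a=np.radians(3.15);A=np.array([[np.cos(a),np.sin(a)],[-np.sin(a),np.cos(a)]])
D=(P[...,:2]-O)@A.T
m=(abs(D[...,1])<.03)&(D[...,0]>-.02)&(D[...,0]<.07)&(P[...,2]>.05)&(P[...,2]<.1);d=D[m];z=P[m][:,2]
t=z>.082;print("n",len(z),t.sum(),"pin head dock",d[t].min(0),d[t].max(0),"z",np.median(z[t]))
m=(np.hypot(D[...,0]+.06,D[...,1])<.008);print("cap z",np.median(P[m][:,2]),"base z",np.median(P[(abs(D[...,0]+.09)<.006)&(abs(D[...,1])<.04)][:,2]))
print("tcp dock",A@(s["tool_pos"][:2]-O),s["tool_pos"][2])
E
python3 pin.py w7;python3 pin.py w5
```

```text
Traceback (most recent call last):
  File "pin.py", line 6, in <module>
    t=z>.082;print("n",len(z),t.sum(),"pin head dock",d[t].min(0),d[t].max(0),"z",np.median(z[t]))
                                                      ~~~~~~~~^^^
ValueError: zero-size array to reduction operation minimum which has no identity
Traceback (most recent call last):
  File "pin.py", line 6, in <module>
    t=z>.082;print("n",len(z),t.sum(),"pin head dock",d[t].min(0),d[t].max(0),"z",np.median(z[t]))
                                                      ~~~~~~~~^^^
ValueError: zero-size array to reduction operation minimum which has no identity
```

```bash
sed -i 's/^t=.*/t=z>.05;print("n",len(z));  t.any() and print("pin dock",d.min(0),d.max(0),z.min(),z.max())/' pin.py; python3 pin.py w7; python3 - <<'E'
from h import *
f,s=pickle.load(open("w7.pkl","rb"))
for u,v in [(522,67),(518,70),(530,65),(545,67),(497,180),(540,130)]:print(u,v,pt(f,u,v,s).round(4))
print(onz(f,518,68,.088,s),pix(f,(.57,-.224,.085),s))
E
```

```text
n 241
pin dock [ 0.03768693 -0.00161796] [0.04968089 0.00613996] 0.050337011621495176 0.07093850302929172
cap z 0.03867355740577852 base z 0.028672283291769962
tcp dock [-0.06424312  0.21367709] 0.23218923513045553
522 67 [ 0.5738 -0.2196  0.044 ]
518 70 [ 0.5719 -0.2204  0.038 ]
530 65 [ 0.5743 -0.2185  0.0556]
545 67 [ 0.5599 -0.155   0.1653]
497 180 [ 0.4723 -0.2243  0.0392]
540 130 [ 0.5212 -0.2564  0.0347]
[ 0.56763367 -0.18871542  0.088     ] (np.float64(561.9893704114728), np.float64(67.74800990152104))
```

The pin is at dock x ≈ 0.044, y 0, and the capsule reads home (0.0387, with about -1.3 mm depth bias). I'll go round in front, then to the right side of the pin.

Emit:
play_rows(targets="-0.125 0 0 0; -0.125 0 0 0; 0 0.15 0 0; 0 0.19 0 0; 0 0.19 0 0; 0 0.19 0 0; 0 0.19 0 0; 0 0.19 0 0")

```text
clock: 13.92
tool_pos: [0.4166, -0.241, 0.2298]
orientation: [1.0, 0.028, -0.001, -0.0]
force: [1.2, 0.9, -0.9]
finger_gap: 0.271
finger_force: 60.0
```

Emit:
play_rows(targets="0 0.18 0 0; 0 0.078 0 0; 0 0 0.08 0; 0 0 0.08 0; 0 0 0 0; 0 0 0 0; 0 0 0 0")

```text
clock: 14.5
tool_pos: [0.4205, -0.2909, 0.1992]
orientation: [1.0, 0.028, -0.0, 0.0]
force: [0.5, -0.2, -0.1]
finger_gap: 0.269
finger_force: 60.0
```

```bash
python3 snap.py w8; python3 pin.py w8; python3 rod.py w8; python3 - <<'E'
from workcell import arm
from h import *
f=arm.grab_frame("side");c=f["image"][230:340,240:420];cv2.imwrite("pics/s8.png",cv2.resize(c,None,fx=4,fy=4,interpolation=cv2.INTER_CUBIC))
E
```

```text
14.5 [ 0.4205 -0.2909  0.1992] yaw 3.17 z [-0.001 -0.    -1.   ] q [-0.22  0.13 -0.41  0.   -1.03  1.85] F [ 0.5 -0.2 -0.1] 0.26875809068996237
n 189
pin dock [-0.00794755 -0.02998326] [-0.00044176 -0.01813105] 0.06482137804759208 0.07158202599625324
cap z 0.038603127058176256 base z 0.2784249253124484
tcp dock [-0.1149125  -0.05813573] 0.19922178745031288
tilt 39.420763129700006 visible face offset at tcp 0.007160761232842119 1818 zmax 0.1690696033551458
hook tool coords 2151 [ 0.1144 -0.0275  0.1647] [ 0.0215 -0.036   0.1272] [ 0.1525 -0.012   0.1692]
```

View pics/s8.png

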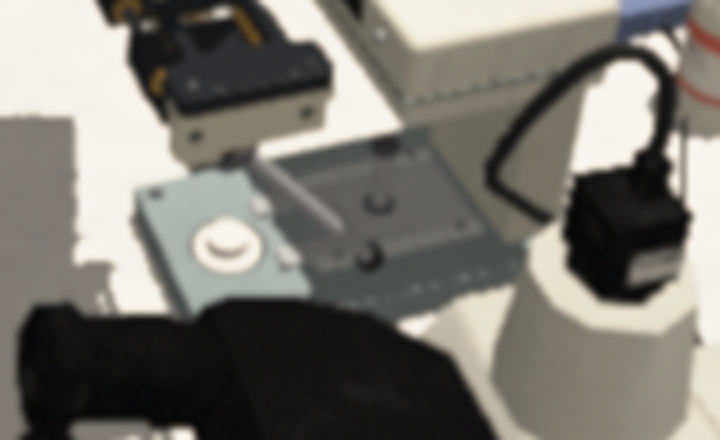

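The side crop shows the rod leaning in under the head, foot at (370,255), to the right of the pin at (380,200). Advancing, then sideways behind the pin.

Emit:
play_rows(targets="0.09 0 0 0; 0.09 0 0 0; 0.09 0 0 0; 0.07 0 0 0; 0 0 0 0; 0 0 0 0")

```text
clock: 15.1
tool_pos: [0.489, -0.2868, 0.1993]
orientation: [1.0, 0.028, 0.0, -0.0]
force: [-0.1, -0.3, -1.2]
finger_gap: 0.267
finger_force: 60.0
```

Emit:
play_rows(targets="0 -0.045 0 0; 0 -0.045 0 0; 0 -0.045 0 0; 0 -0.04 0 0; 0 0 0 0; 0 0 0 0")

```text
clock: 15.6
tool_pos: [0.4864, -0.2515, 0.1997]
orientation: [1.0, 0.028, 0.0, 0.0]
force: [-0.3, -0.3, -0.8]
finger_gap: 0.271
finger_force: 60.0
```

Emit:
play_rows(targets="-0.025 0 0 0; -0.025 0 0 0; -0.025 0 0 0; -0.025 0 0 0; -0.025 0 0 0; -0.025 0 0 0; -0.025 0 0 0; 0 0 0 0")

```text
clock: 16.27
tool_pos: [0.4504, -0.2542, 0.1994]
orientation: [1.0, 0.027, -0.0, -0.0]
force: [0.4, 0.1, -1.6]
finger_gap: 0.272
finger_force: 60.0
```

```bash
python3 snap.py w9; python3 rod.py w9
```

```text
16.2667 [ 0.4504 -0.2542  0.1994] yaw 3.13 z [-0.  0. -1.] q [-0.13  0.14 -0.4  -0.   -1.04  1.76] F [ 0.4  0.1 -1.6] 0.27153026442839084
tilt 38.79852557108131 visible face offset at tcp 0.008792571923596972 1236 zmax 0.12056598665433658
hook tool coords 2018 [ 0.0816 -0.0228  0.1647] [ 0.02   -0.036   0.1113] [ 0.1071 -0.012   0.1694]
```

```bash
python3 - <<'E'
from h import *
f,s=pickle.load(open("w9.pkl","rb"));cv2.imwrite("pics/c9.png",cv2.resize(f["image"][0:230,160:420],None,fx=2.5,fy=2.5))
E
```

```text
(no output)
```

View pics/c9.png

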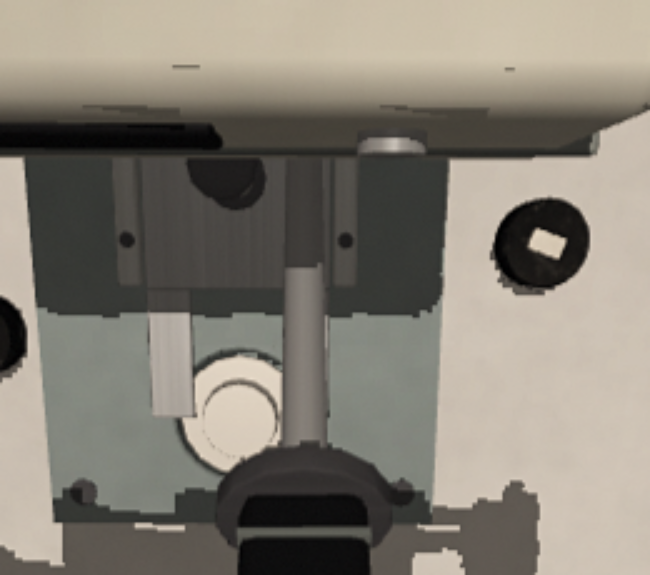

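The crop shows the pin head at (228,180) coming out from under the head and the fork tongue already beside the capsule at (172,380), so the bolt is following. I'll keep pulling to the stop.

Emit:
play_rows(targets="-0.02 0 0 0; -0.02 0 0 0; -0.015 0 0 0; -0.01 0 0 0; 0 0 0 0")

```text
clock: 16.73
tool_pos: [0.438, -0.2549, 0.1993]
orientation: [1.0, 0.027, -0.0, 0.0]
force: [1.4, -0.0, -2.0]
finger_gap: 0.268
finger_force: 60.0
```

Emit:
play_rows(targets="-0.01 0 0 0; -0.005 0 0 0; 0 0 0 0; 0 0 0 0")

```text
clock: 17.07
tool_pos: [0.4357, -0.255, 0.1992]
orientation: [1.0, 0.027, 0.0, 0.0]
force: [4.0, -0.5, -3.4]
finger_gap: 0.275
finger_force: 60.0
```

Emit:
play_rows(targets="-0.01 0 0 0; -0.01 0 0 0; 0 0 0 0; 0 0 0 0")

```text
clock: 17.4
tool_pos: [0.4342, -0.2552, 0.2]
orientation: [1.0, 0.028, 0.003, 0.0]
force: [8.9, 1.7, -3.3]
finger_gap: 0.273
finger_force: 60.0
```

```bash
python3 snap.py w10; python3 rod.py w10; python3 pin.py w10
```

```text
17.4 [ 0.4342 -0.2552  0.2   ] yaw 3.17 z [ 0.006 -0.    -1.   ] q [-0.14  0.11 -0.43 -0.   -1.03  1.77] F [ 8.9  1.7 -3.3] 0.2733790328717155
tilt 39.54569764867545 visible face offset at tcp 0.007862433592882198 1816 zmax 0.16734194555600287
hook tool coords 3431 [ 0.0942 -0.023   0.1647] [ 0.0204 -0.036   0.1121] [ 0.1354 -0.012   0.1703]
n 2002
pin dock [-0.01025897 -0.02998005] [0.03246644 0.01632836] 0.05142582661147904 0.09997614018082304
cap z 0.26600818693818795 base z 0.20828849672376443
tcp dock [-0.0992415  -0.02325097] 0.20004042692946472
```

The force rises to 9 N with the tool stalled and the tilt unchanged, so the bolt is at its end stop. Backing out the way I came in.

Emit:
play_rows(targets="0.025 0 0 0; 0.03 0 0 0; 0 0.045 0 0; 0 0.06 0 0; 0 0.06 0 0; 0 0.02 0 0; -0.08 0 0 0; -0.1 0 0 0")

```text
clock: 18.12
tool_pos: [0.4084, -0.2946, 0.1985]
orientation: [1.0, 0.027, -0.001, -0.0]
force: [0.4, -0.5, -0.3]
finger_gap: 0.27
finger_force: 60.0
```

Emit:
play_rows(targets="-0.075 0 0 0; 0 0 -0.15 0; 0 0 -0.18 0; 0 0 -0.18 0; 0 0 0 0; 0 0 0 0")

```text
clock: 18.62
tool_pos: [0.394, -0.2951, 0.3034]
orientation: [1.0, 0.027, 0.002, 0.001]
force: [0.1, 0.6, -2.3]
finger_gap: 0.269
finger_force: 60.0
```

```bash
python3 snap.py w11; python3 rod.py w11; python3 pin.py w11; python3 - <<'E'
from h import *
f,s=pickle.load(open("w11.pkl","rb"));cv2.imwrite("pics/c11.png",cv2.resize(f["image"][0:260,100:460],None,fx=2,fy=2))
E
```

```text
18.6167 [ 0.394  -0.2951  0.3034] yaw 3.11 z [ 0.005 -0.001 -1.   ] q [-0.24  0.01 -0.29  0.   -1.26  1.87] F [ 0.1  0.6 -2.3] 0.2685382425126968
tilt 39.42194472231995 visible face offset at tcp 0.007144288884607815 1810 zmax 0.14787706606560233
hook tool coords 406 [ 0.1103 -0.024   0.13  ] [ 0.107  -0.036   0.1269] [ 0.1145 -0.012   0.133 ]
n 407
pin dock [-0.00550707 -0.00995126] [0.01307127 0.00886884] 0.05060982937964781 0.0893566629978268
cap z 0.03842875990101208 base z 0.028520768353413634
tcp dock [-0.14154562 -0.06090597] 0.3034308384692945
```

View pics/c11.png

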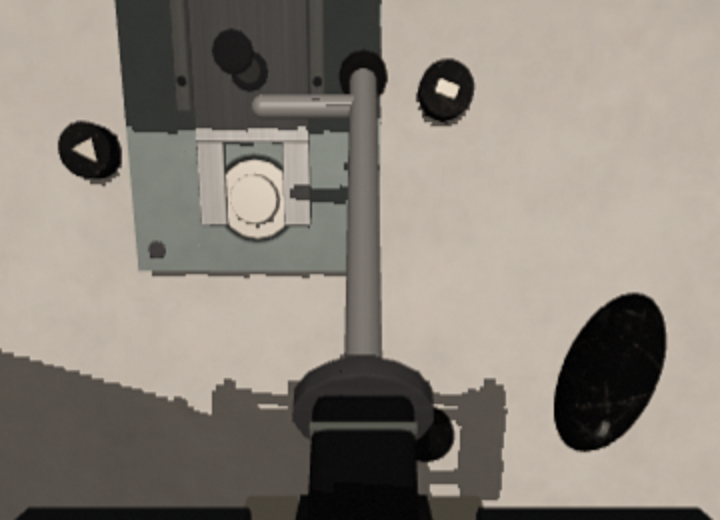

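The fork straddles the capsule over its flange, (200-310,130-225) in the crop, and the pin is at dock x 0.004, so the bolt is fully drawn. Now back to the bench spot to set the rod upright in the grip.

Emit:
play_rows(targets="0 -0.15 0 0; 0 -0.19 0 0; 0 -0.19 0 0; 0 -0.19 0 0; 0 -0.19 0 0; 0.12 -0.19 0 0; 0.12 -0.17 0.05 0; 0.116 -0.113 0.15 0")

```text
clock: 19.33
tool_pos: [0.448, -0.0166, 0.2654]
orientation: [1.0, 0.029, 0.003, -0.001]
force: [2.7, 0.4, -1.3]
finger_gap: 0.274
finger_force: 60.0
```

Emit:
play_rows(targets="0 0 0.19 0; 0 0 0.19 0; 0 0 0.1 0; 0 0 0.035 0; 0 0 0 0; 0 0 0 0; 0 0 0 0")

```text
clock: 19.92
tool_pos: [0.447, -0.0194, 0.1615]
orientation: [1.0, 0.027, 0.001, -0.0]
force: [0.6, -0.6, -0.1]
finger_gap: 0.269
finger_force: 60.0
```

Emit:
play_rows(targets="0 0 0.01 0; 0 0 0.01 0; 0 0 0.01 0; 0 0 0.005 0; 0 0 0 0; 0 0 0 0")

```text
clock: 20.42
tool_pos: [0.4463, -0.0194, 0.1535]
orientation: [1.0, 0.028, 0.0, -0.0]
force: [-0.6, 0.7, 0.3]
finger_gap: 0.27
finger_force: 60.0
```

Emit:
play_rows(targets="0 0 0.01 0; 0 0 0.005 0; 0 0 0 0; 0 0 0 0")

```text
clock: 20.75
tool_pos: [0.4459, -0.0197, 0.1517]
orientation: [1.0, 0.028, 0.0, 0.0]
force: [-10.5, 1.1, 20.0]
finger_gap: 0.271
finger_force: 60.0
```

Emit:
play_rows(targets="0 0 0 0; 0 0 0 0; 0.031 0 -0.02 0; 0.031 0 -0.02 0; 0.036 0 -0.02 0; 0.036 0 -0.02 0; 0.038 0 -0.017 0; 0.038 0 -0.017 0", grip_force=3)

```text
clock: 21.42
tool_pos: [0.4891, -0.017, 0.1732]
orientation: [1.0, 0.027, 0.0, 0.0]
force: [-0.4, -0.4, -1.5]
finger_gap: 0.27
finger_force: 3.0
```

```bash
python3 snap.py w12; sed -i 's/&(P\[...,2\]>.03)$/\&(P[...,2]>.012)/' rod.py; python3 rod.py w12
```

```text
21.4167 [ 0.4891 -0.017   0.1732] yaw 3.14 z [ 0. -0. -1.] q [ 0.37  0.12 -0.49  0.   -0.96  1.26] F [-0.4 -0.4 -1.5] 0.26997134535459827
tilt 40.703410744154304 visible face offset at tcp 0.007038583828767597 1846 zmax 0.14431266925809053
hook tool coords 443 [ 0.1131 -0.0239  0.1275] [ 0.1094 -0.036   0.1247] [ 0.1175 -0.012   0.1314]
```

The rod did not turn back: the foot slipped and it is still at 40.7°, because bench friction is too weak in this direction. Instead I'll push the shaft against the hanger shelf's front edge, beside the slot, to swing it upright.

Emit:
play_rows(targets="0 0 0 0; 0 0 0 0; 0 0 -0.15 0; -0.09 0 -0.18 -0.022; -0.15 0 -0.15 -0.022; -0.1 0 0 0; 0 0 0 0; 0 0 0 0", grip_force=60)

```text
clock: 22.13
tool_pos: [0.4201, -0.0257, 0.2688]
orientation: [0.995, 0.096, 0.001, -0.0]
force: [0.3, 1.4, -1.3]
finger_gap: 0.269
finger_force: 60.0
```

```bash
cat > hg.py <<'E'
from workcell import arm
from h import *
s=arm.observe();X=R.from_quat(s["orientation"]).as_matrix();a=np.radians(11.15);c,n=np.cos(a),np.sin(a)
d=s["tool_pos"][:2]-np.array([.5226,.1723]);print("tcp hanger",(np.array([[c,n],[-n,c]])@d).round(4),s["tool_pos"][2].round(4),"yaw",np.degrees(np.arctan2(X[1,0],X[0,0])).round(2),s["force"].round(1))
E
python3 hg.py; python3 snap.py w13; python3 rod.py w13
```

```text
tcp hanger [-0.1388 -0.1745] 0.2688 yaw 11.07 [ 0.3  1.4 -1.3]
22.1333 [ 0.4201 -0.0257  0.2688] yaw 11.07 z [ 0.002  0.001 -1.   ] q [ 0.41 -0.1  -0.47 -0.   -1.19  1.35] F [ 0.3  1.4 -1.3] 0.26915792498268043
tilt 40.626247852662985 visible face offset at tcp 0.0073085412994554734 1845 zmax 0.14513078056362755
hook tool coords 440 [ 0.1132 -0.0242  0.1275] [ 0.1095 -0.0359  0.1248] [ 0.1176 -0.0125  0.1318]
```

Emit:
play_rows(targets="0 -0.15 0 0; 0 -0.19 0 0; 0 -0.19 0 0; 0 -0.17 0 0; 0 -0.062 0 0; 0.05 0 0 0; 0 0 0 0; 0 0 0 0")

```text
clock: 22.85
tool_pos: [0.402, 0.1259, 0.2674]
orientation: [0.995, 0.096, -0.001, 0.001]
force: [0.0, 0.6, -1.3]
finger_gap: 0.269
finger_force: 60.0
```

```bash
python3 hg.py
```

```text
tcp hanger [-0.1273 -0.0222] 0.2674 yaw 11.05 [ 0.   0.6 -1.3]
```

Emit:
play_rows(targets="0 0 0 0; 0 0 0 0; 0.05 0 0 0; 0.05 0 0 0; 0.05 0 0 0; 0.05 0 0 0; 0.05 0 0 0; 0 0 0 0", grip_force=4)

```text
clock: 23.52
tool_pos: [0.4527, 0.1359, 0.2679]
orientation: [0.995, 0.096, -0.0, 0.0]
force: [-0.1, 0.3, -1.0]
finger_gap: 0.276
finger_force: 4.0
```

```bash
python3 hg.py; python3 snap.py w14; python3 rod.py w14
```

```text
tcp hanger [-0.0756 -0.0222] 0.2679 yaw 11.02 [-0.1  0.3 -1. ]
23.5167 [0.4527 0.1359 0.2679] yaw 11.02 z [-0.    -0.001 -1.   ] q [ 0.71  0.   -0.38  0.   -1.19  1.05] F [-0.1  0.3 -1. ] 0.2757843039033976
tilt 72.41348571158527 visible face offset at tcp -0.1664944077657259 824 zmax 0.08215723706919828
hook tool coords 4528 [ 0.1006 -0.0254  0.0794] [ 0.0432 -0.036   0.0766] [ 0.1285 -0.012   0.16  ]
```

Emit:
play_rows(targets="0.05 0 0 0; 0.05 0 0 0; 0.05 0 0 0; 0.045 0 0 0; 0 0 0 0; 0 0 0 0")

```text
clock: 24.07
tool_pos: [0.4896, 0.1431, 0.268]
orientation: [0.995, 0.096, -0.0, 0.0]
force: [-0.4, 0.7, -1.5]
finger_gap: 0.271
finger_force: 4.0
```

Emit:
play_rows(targets="0 0 0 0; 0 0 0 0; 0 0 0 0; -0.1 0 0 0; -0.15 0 0 0; 0 0 0 0; 0 0 0 0; 0 0 0 0", grip_force=60)

```text
clock: 24.73
tool_pos: [0.4401, 0.1336, 0.2691]
orientation: [0.995, 0.097, 0.001, -0.0]
force: [0.4, 0.7, -0.6]
finger_gap: 0.275
finger_force: 60.0
```

```bash
python3 hg.py; python3 snap.py w15; python3 - <<'E'
from h import *
f,s=pickle.load(open("w15.pkl","rb"));P=cloud(f,s);M=R.from_quat(s["orientation"]).as_matrix();Q=(P-s["tool_pos"])@M
m=(abs(Q[...,1])<.006)&(Q[...,2]>.06)&(Q[...,2]<.19)&(Q[...,0]>-.03)&(Q[...,0]<.04);q=Q[m]
k=np.polyfit(q[:,2],q[:,0],1);print("tilt",np.degrees(np.arctan(k[0])),k,len(q),q[:,2].max())
for z in range(50,200,15):
    k=q[(q[:,2]>z/1000)&(q[:,2]<z/1000+.015)]
    if len(k): print(z,len(k),k[:,0].min().round(4),np.median(k[:,0]).round(4),k[:,0].max().round(4))
h=(Q[...,1]<-.012)&(Q[...,1]>-.036)&(Q[...,2]>.1)&(Q[...,2]<.21)&(abs(Q[...,0])<.05)&(P[...,2]>.03);print("hook",h.sum(),np.median(Q[h],0))
E
```

```text
tcp hanger [-0.0884 -0.022 ] 0.2691 yaw 11.11 [ 0.4  0.7 -0.6]
24.7333 [0.4401 0.1336 0.2691] yaw 11.11 z [ 0.001  0.001 -1.   ] q [ 0.73 -0.02 -0.4   0.   -1.19  1.04] F [ 0.4  0.7 -0.6] 0.2748635207222801
tilt 0.6298752715632122 [0.01099384 0.001393  ] 511 0.18998992613858404
80 86 0.0003 0.0029 0.0036
95 87 -0.0005 0.0027 0.0038
110 72 -0.0013 0.003 0.0038
125 60 0.0009 0.0032 0.0042
140 57 0.0005 0.0033 0.0042
155 45 -0.0004 0.0033 0.0044
170 44 -0.0001 0.0036 0.0046
185 60 -0.0059 0.0042 0.008
hook 231 [ 1.52668164e-04 -2.44060082e-02  1.70584652e-01]
```

View pics/w15.png

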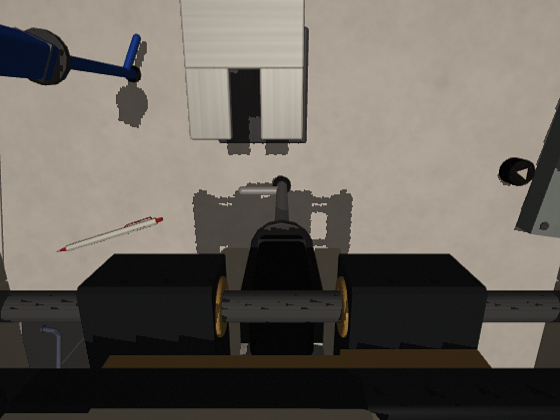

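The rod is upright again (0.6°), with the slot at (244,100). Lining up with the slot.

Emit:
play_rows(targets="0 -0.055 0.06 0; 0 -0.055 0.065 0; 0 0 0 0; 0 0 0 0; 0 0 0 0")

```text
clock: 25.2
tool_pos: [0.4363, 0.155, 0.2437]
orientation: [0.995, 0.097, 0.0, 0.0]
force: [0.6, 0.2, -0.5]
finger_gap: 0.272
finger_force: 60.0
```

```bash
python3 hg.py; python3 snap.py w16; python3 - <<'E'
from h import *
f,s=pickle.load(open("w16.pkl","rb"));P=cloud(f,s);M=R.from_quat(s["orientation"]).as_matrix();Q=(P-s["tool_pos"])@M
sh=abs(P[...,2]-.1885)<.004
for x in (.07,.075,.08):
    m=sh&(abs(Q[...,0]-x)<.002);y=np.sort(Q[m][:,1]);g=np.argmax(np.diff(y));print(x,"shelf y",y[0].round(4),y[-1].round(4),"slot",y[g].round(4),y[g+1].round(4))
m=sh&(abs(Q[...,1])>.015)&(abs(Q[...,1])<.03);print("front",np.percentile(Q[m][:,0],1))
m=(Q[...,2]>.06)&(Q[...,2]<.12)&(abs(Q[...,1])<.012)&(abs(Q[...,0])<.02);q=Q[m];print("shaft y",np.percentile(q[:,1],[2,50,98]).round(4))
E
```

```text
tcp hanger [-0.088  -0.0003] 0.2437 yaw 11.08 [ 0.6  0.2 -0.5]
25.2 [0.4363 0.155  0.2437] yaw 11.08 z [ 0. -0. -1.] q [ 0.77  0.   -0.44  0.   -1.13  1.  ] F [ 0.6  0.2 -0.5] 0.2717310018994427
0.07 shelf y -0.0359 0.0339 slot -0.0098 0.0081
0.075 shelf y -0.0356 0.0336 slot -0.0098 0.0084
0.08 shelf y -0.0359 0.0341 slot -0.0102 0.0083
front 0.05607098197187478
shaft y [-0.0051 -0.0007  0.0043]
```

Emit:
play_rows(targets="0.1 -0.002 0 0; 0.1 0 0 0; 0.1 0 0 0; 0.08 0 0 0; 0.06 0 0 0; 0 0 0 0; 0 0 0 0")

```text
clock: 25.83
tool_pos: [0.5223, 0.1719, 0.2432]
orientation: [0.995, 0.096, -0.0, 0.0]
force: [-0.3, 0.5, -1.9]
finger_gap: 0.272
finger_force: 60.0
```

Emit:
play_rows(targets="0 0 0.02 0; 0 0 0.012 0; 0 0 0.01 0; 0 0 0 0; 0 0 0 0")

```text
clock: 26.25
tool_pos: [0.5218, 0.1722, 0.2351]
orientation: [0.995, 0.097, 0.0, -0.0]
force: [0.8, -0.0, -1.0]
finger_gap: 0.27
finger_force: 60.0
```

```bash
python3 hg.py
```

```text
tcp hanger [-0.0008  0.0001] 0.2351 yaw 11.09 [ 0.8 -0.  -1. ]
```

No contact yet; lowering gently until it seats.

Emit:
play_rows(targets="0.004 0 0.005 0; 0 0 0.005 0; 0 0 0 0; 0 0 0 0")

```text
clock: 26.58
tool_pos: [0.5227, 0.1725, 0.2345]
orientation: [0.995, 0.097, 0.0, -0.0]
force: [-4.9, -0.0, 9.1]
finger_gap: 0.272
finger_force: 60.0
```

Emit:
play_rows(targets="0 0 -0.003 0; 0 0 0 0; 0 0 0 0; 0 0 0 0", grip_force=3)

```text
clock: 26.92
tool_pos: [0.5233, 0.1726, 0.2342]
orientation: [0.995, 0.097, 0.001, -0.0]
force: [-0.6, 0.6, 5.5]
finger_gap: 0.274
finger_force: 3.0
```

Emit:
play_rows(targets="0 0 0 0; 0 0 0 0; 0 0 0 0; 0 0 0 0; 0 0 0 0; 0 0 0 0; 0 0 0 0; 0 0 0 0", jaw=1)

```text
clock: 27.58
tool_pos: [0.5228, 0.1724, 0.2336]
orientation: [0.995, 0.096, -0.0, 0.0]
force: [-0.7, -0.5, 0.5]
finger_gap: 0.818
finger_force: 0.0
```

Emit:
play_rows(targets="0 0 0 0; 0 0 0 0; 0 0 -0.08 0; 0 0 -0.15 0; 0 0 -0.18 0; 0 0 -0.18 0; 0 0 -0.13 0; 0 0 0 0")

```text
clock: 28.25
tool_pos: [0.5248, 0.1729, 0.3842]
orientation: [0.995, 0.097, 0.005, -0.002]
force: [0.7, 0.5, 0.0]
finger_gap: 1.0
finger_force: 0.0
```

Emit:
play_rows(targets="0 0 0 0; 0 0 0 0; 0 0 0 0")

```text
clock: 28.5
tool_pos: [0.5224, 0.1722, 0.3765]
orientation: [0.995, 0.096, -0.001, 0.0]
force: [-0.4, -0.6, -0.4]
finger_gap: 1.001
finger_force: 0.0
```

```bash
python3 snap.py w17; python3 m1.py w17 | grep -v -e array.. -e '^ ' ; python3 m1.py w17|grep -e shelf -e collar -e top|tail -4; python3 - <<'E'
from workcell import arm
from h import *
w=pickle.load(open("w17.pkl","rb"))[0]["image"]
f=arm.grab_frame("side");c=cv2.resize(f["image"][120:320,220:400],(360,400))
cv2.imwrite("pics/end.png",np.hstack([c,cv2.resize(w,(440,400))]))
E
```

```text
28.5 [0.5224 0.1722 0.3765] yaw 11.06 z [-0.002 -0.001 -1.   ] q [ 0.67  0.09 -0.04 -0.   -1.44  1.09] F [-0.4 -0.6 -0.4] 1.0014690738130085
top 0.4459422950731717 (array([0.5702, 0.1825]), array([0.0933, 0.1405]), 11.0, 73984)
shelf 0.18866338965026247 (array([0.5332, 0.1748]), array([0.0855, 0.0694]), 11.2, 5215)
collar (array([0.5257, 0.1737]), array([0.0254, 0.034 ]), 12.9, 246)
top 0.26443221462210476 (array([0.5215, 0.1724]), array([0.0238, 0.0231]), 10.3, 910)
```

View pics/end.png

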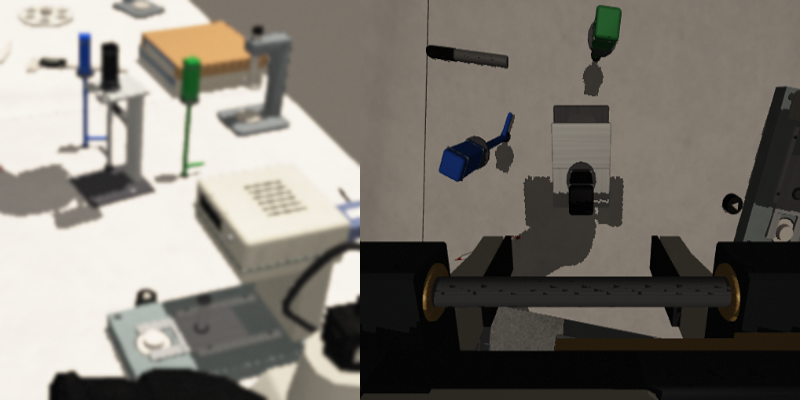

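The rod hangs upright in the slot: the handle top is at (0.5215, 0.1724, 0.264), the same height as at the start and above the seat. The fork is over the capsule and the other items look undisturbed, so I'm handing in.

```bash
python3 -c "
from workcell import arm
print(arm.sign_off())"
```

```text
the job is handed in; nothing more can be done
None
```

I pressed the capsule home, then drew the bolt to its end stop, hung the rod back upright in the hanger's slot, and handed the job in at about 28.5 s; no verdict came back.

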